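# Draw the safety bolt of the blade chest

## Task

Unbolt the blade chest so that its lid is free: press the bolt's spring catch down with one fingertip and keep it held while the other fingertip pushes the bolt by its knob all the way back, out of the keeper. Then let the catch spring up again so that it locks the bolt in the drawn position, and take the hand away. Leave the lid shut, pinch and lift nothing, and do not disturb the things standing around.

Things in the scene. Friction and masses are not known exactly. Their poses are not given: they have to be found in the camera images.
- chest: Fixed wooden chest for blades, 240 mm (x) by 350 mm (y), 110 mm high, yaw varies. Origin: centre of its underside, on the bench. Flat top: a fixed part (y -175 to +55 mm) bears the bolt and catch, the hinged lid (y +57 to +175 mm) bears the keeper. Chest z is up, y is the way the bolt locks (towards the lid), x points from the catch's thumb plate across to the bolt.
- bolt (a joint): Slide of the steel bolt, m: 0 = shot into the keeper (locked), 0.032 = fully drawn, at its stop. It is drawn towards chest -y, friction about 3 N. Round bar 12 mm thick along chest y, axis at chest x +25 mm, 18 mm above the chest's top; two guide staples, tops 31 mm above the chest's top, stand 58 mm from the shot knob on the lid side and 101 mm on the other side.
- knob_mid (a point): Middle of the bolt's upright knob, a plain round post 16 mm thick and 30 mm high: 15 mm below its flat top, 45 mm above the chest's top. A thin neck below joins it to the bar, whose upper side is 21 mm below this point. Moves with the bolt. Over the bar, the 40 mm beside the knob on its lid side are free.
- collar (a point): Centre of the collar, 24 mm across and 6 mm wide, round the bar 40 mm from the knob towards chest -y. Moves with the bolt. With the catch up, the pawl stands in its way: behind it when the bolt is shot, before it when the bolt is drawn more than about 28 mm.
- catch (a joint): Turn of the spring catch, rad: 0 = up (rest, locking), 0.42 = pressed to its stop. The collar passes from about 0.22 on; 0.28 to 0.40 is well held. Pressing mid-plate takes about 2 N at first, 6.5 N at the stop. It springs back by itself: to 0 at either end of the bolt's travel; let go half-way it rides on the collar at about 0.20.
- catch_plate (a point): Mid-width of the upper face of the catch's ribbed steel thumb plate, level along chest y with the shot knob, 56 mm from the bolt's axis towards chest -x. Plate 24 mm wide, parallel to the bolt, reaching 50 mm to chest +y and 66 mm to -y of this point; a fingertip can slide along it. This point is 49 mm above the chest's top at rest, 43 mm as the collar just passes, 37 mm at the stop.
- pawl (a point): Underside of the catch's pawl, a block 20 mm long on the bar, 55 mm from the shot knob towards chest -y. It rises as the thumb plate goes down: both rock on a pin parallel to the bolt, midway between bar and plate (28 mm from each), whose lugs end 47 mm above the chest's top. The plate is tilted 0.2 rad, outer edge up, at rest and 0.2 rad the other way at the stop.
- lid (a joint): Hinge of the lid along the chest's +y end, rad: 0 = shut; grows as the lid is raised. It must stay shut.
- spool: Bystander: loose spool of waxed thread, 38 mm across, 56 mm high, standing on the fixed part of the chest's top beyond the bolt (chest x about +92 mm, chest y -145 to -60 mm). Origin: centre of its underside.
- maul: Bystander: loose maul with a black head 60 mm across and an aluminium handle, 170 mm high, standing on its head on the bench beside one end of the chest. Origin: centre of its underside.
- dye: Bystander: loose white bottle of edge dye, 44 mm across, 85 mm high, standing on the bench beside one end of the chest. Origin: centre of its underside.

How it is judged:
By the outcome, as a careful person would: the job done as asked, in the order asked, and still so for the second after the job is handed in, with the robot touching nothing.
It also fails if it takes over 32 s, if anything falls off the work surface, if the arm or the gripper's body presses on something with over 40 N, if the wrist force passes 120 N, or if a joint passes its speed limit or range.

## Robot

A 6-joint arm with a two-finger parallel gripper is mounted at the origin on the work surface. World frame = base frame: x ahead of the robot, y to its left, z up, the work surface at z = 0. Lengths are in mm, angles in rad, forces in N, time in s.
With the tool pointing down it reaches from about 250 to 850 mm from the base axis. Payload 12.5 kg.
Tool frame: the origin (TCP) lies on the mounting face of the last link; the fingertips stand 186 mm ahead of it and the grasp point (between the pads) lies 167 mm ahead of it; z points along the fingers, y is the line along which they close (so a half turn about z gives the same grasp; the last joint's range is limited). The gripper opens to 93 mm and grips with 3 to 60 N. Pads are 15 mm wide; open, the fingers measure 128 mm over their backs; the gripper's body (75 mm by 188 mm) begins 65 mm behind the grasp point.
Start: joints at [1.168, 0.351, 1.652, -0, 1.139, -0.085], TCP at [171.831, 522.456, 404.733] pointing down, gripper open.
Joint ranges: [-2.75, 2.75], [-0.79, 2.1], [0.01, 2.65], [-1.57, 4.71], [0.07, 3.14], [-2.87, 2.87]. Speed limits (rad/s): [2.22, 2.22, 2.79, 3.14, 3.14, 3.14].

## Interface

Orientations are given as [roll, pitch, yaw] about the fixed x, y, z axes, in that order (R = Rz(yaw) Ry(pitch) Rx(roll)).
In Python, from workcell import env, hand, inverse_kinematics, get_state, viewer, workorder gives the robot as it stands. The module is installed in compiled form; this text tells all that it offers. Calls block until the motion is done:
- env.move_pose(position, orientation): joint-space move of the TCP to a pose.
- env.move_l(position, rotation=None, rate=150): straight line of the TCP; rotation=None keeps the orientation; rate is the mean speed in mm/s.
- env.movej(angles): joint-space move.
- hand.gripper_open() and hand.grasp(strength=None): open the fingers fully, or close them until they stop; strength is the grip in N (None keeps the last).
- env.sleep(seconds).
- inverse_kinematics(position, orientation): joint angles nearest the present ones, or None.
- get_state(): the state.
- viewer.get_image(name): name is "scene" or "top" or "wrist"; returns the picture (480x640x3 uint8, red, green, blue); there is no depth.
- viewer.camera_model(name): a dict with "vertical_fov" (degrees; the focal length in pixels is half the picture's height over the tangent of half this angle, whatever the lens; pixels are square), "cx", "cy" (the principal point, pixels), "distortion" ([k1, k2, p1, p2, k3] as OpenCV has them; the pictures are not rectified), "R" (3x3) and "t" (3): a world point X has camera coordinates R X + t. Camera axes: x right, y down, z forward; pixel columns grow to the right and rows downward; lengths in mm; the calibration is good to about 2 mm. A picture is of the moment at which its call begins: read the wrist's pose just before it. camera_model takes no time and is no camera call; for the wrist camera it gives the pose at the moment of the call.
A pose or a line that the arm cannot do raises env.PlanningError and nothing moves.
- workorder.finish_job(): hands the job in; it is judged then, once.
The state is a dict: "time": time; "qpos": joint angles; "joint_vel": joint speeds; "joint_torque": joint torques, N m; "eef_pos": TCP position; "orientation": TCP orientation; "contact_force": force on the tool from outside, world axes, zero at the start; "torque": the same for the moment, N m; "gripper_width": finger opening in mm; "finger_force": force on a finger pad.
Only numpy, scipy, OpenCV 4.12 (cv2) and the standard library are available. Lean on these libraries where they do the work, as an engineer would, in place of code of your own. Each camera call takes 0.05 s, during which the arm holds its last target. There are 200 camera calls.

## Working session

There is one attempt and no reset: what is moved stays moved. The work goes in short steps, each a Python script; the robot and the scene stay as the last script left them, time stands still between calls to the robot, and variables do not carry over. Pictures are saved under pics/ and viewed, at most 10 in all, crops included, and the job is handed in when it is done.

```bash
mkdir -p pics; ls
python3 - <<'E'
from workcell import env,hand,get_state,viewer
import cv2,numpy as np
for n in ("scene","top","wrist"):
    m=viewer.camera_model(n); print(n,m)
    cv2.imwrite(f"pics/{n}0.png",viewer.get_image(n)[:,:,::-1])
s=get_state();print(s)
E
```

```text
pics
scene {'vertical_fov': 55.16955998448875, 'cx': 324.5355306876191, 'cy': 239.60242507203594, 'distortion': array([0.01052255, 0.        , 0.        , 0.        , 0.        ]), 'R': array([[ 0.71925694,  0.69457727, -0.01522733],
       [ 0.53958463, -0.57229504, -0.61751665],
       [-0.43762756,  0.4359367 , -0.7864104 ]]), 't': array([-494.76915586, -208.66201328, 1321.6643823 ])}
top {'vertical_fov': 47.09713094605263, 'cx': 323.3019751989593, 'cy': 241.59222090049767, 'distortion': array([0.01877368, 0.        , 0.        , 0.        , 0.        ]), 'R': array([[-0.01910552, -0.99980375, -0.00523884],
       [-0.99622656,  0.01948033, -0.08457634],
       [ 0.08466179,  0.0036032 , -0.99640323]]), 't': array([  61.34772185,  592.17228091, 1406.73509486])}
wrist {'vertical_fov': 67.06207427749717, 'cx': 316.46795508024434, 'cy': 237.9588249418923, 'distortion': array([-0.03755498,  0.        ,  0.        ,  0.        ,  0.        ]), 'R': array([[ 0.31296896,  0.94976259, -0.00120356],
       [ 0.91600563, -0.30150992,  0.26462321],
       [ 0.25096634, -0.08392132, -0.96435113]]), 't': array([-549.59101599,  -31.04689223,  390.6105431 ])}
{'time': 0.15, 'qpos': array([ 1.16844342e+00,  3.51099436e-01,  1.65223173e+00, -1.10761217e-05,
        1.13909704e+00, -8.46013438e-02]), 'joint_vel': array([-0.00076783, -0.00098653, -0.00184188, -0.00114257,  0.00012838,
       -0.00105991]), 'joint_torque': array([-4.30845294e-04, -4.97463727e+01, -2.85346073e+01,  6.98446599e-02,
        2.46146461e-02, -7.02398029e-05]), 'eef_pos': array([171.77971425, 522.39267575, 404.34941162]), 'orientation': array([-3.14075924e+00, -6.05843385e-05,  2.82384570e+00]), 'contact_force': array([-0.88508658, -1.32112387,  0.00634719]), 'torque': array([ 0.04454157, -0.05681095,  0.04690869]), 'finger_force': 0.0, 'gripper_width': 92.6979691733125}
```

View pics/top0.png

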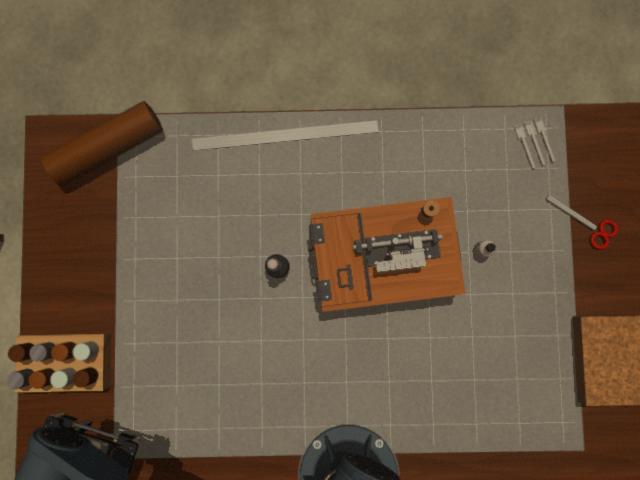

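View pics/scene0.png

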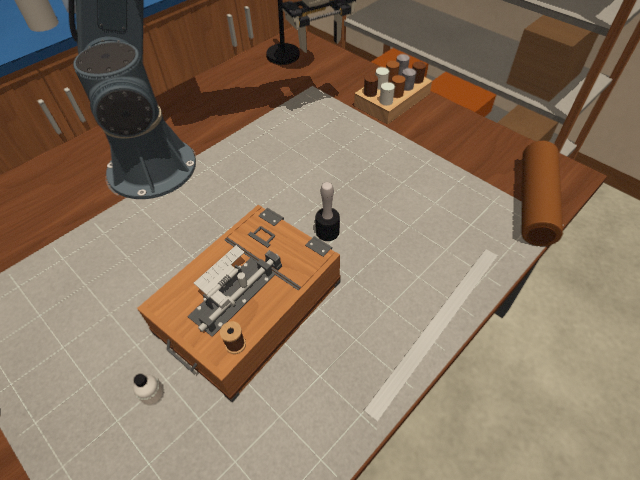

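The top view shows the chest centred near pixel (388,255). The lid is on the left (world +y), the bolt lies at rows 238–245, and the white thumb plate is near (400,262). The scene view agrees: the maul stands at the lid end and the dye at the other end.

Next I'll get a coarse chest pose, then a close wrist view.

```bash
cat > h.py <<'E'
import cv2,numpy as np
from workcell import env,hand,get_state,viewer,inverse_kinematics,workorder
def K(m):
    f=240/np.tan(np.radians(m["vertical_fov"]/2)); return np.array([[f,0,m["cx"]],[0,f,m["cy"]],[0,0,1.]])
def ray(m,p):
    n=cv2.undistortPoints(np.float64(p).reshape(-1,1,2),K(m),m["distortion"]).reshape(-1,2)
    return -m["R"].T@m["t"], np.c_[n,np.ones(len(n))]@m["R"]
def plane(m,p,z):
    c,d=ray(m,p); return c+d*((z-c[2])/d[:,2])[:,None]
def proj(m,X):
    return cv2.projectPoints(np.float64(X).reshape(-1,1,3),cv2.Rodrigues(m["R"])[0],m["t"],K(m),m["distortion"])[0].reshape(-1,2)
E
python3 - <<'E'
from h import *
m=viewer.camera_model("top"); im=cv2.imread("pics/top0.png")
hsv=cv2.cvtColor(im,cv2.COLOR_BGR2HSV)
k=cv2.inRange(hsv,(3,120,110),(20,255,255)); k[:,:290]=0;k[:,480:]=0;k[:190]=0;k[330:]=0
k=cv2.morphologyEx(k,cv2.MORPH_OPEN,np.ones((3,3)))
c=max(cv2.findContours(k,0,2)[0],key=cv2.contourArea)
r=cv2.minAreaRect(cv2.convexHull(np.vstack([c]))); b=cv2.boxPoints(r)
print(r,b); P=plane(m,b,110); print(P.round(1)); print(np.linalg.norm(P-np.roll(P,1,0),axis=1),P.mean(0))
w=viewer.camera_model("wrist"); s=get_state()
C=-w["R"].T@w["t"]; print("cam-TCP",C-s["eef_pos"],"opt axis",w["R"][2])
y=s["orientation"][2]; print("tool x",np.cos(y),np.sin(y))
E
```

```text
((387.6683044433594, 253.5845947265625), (98.4881591796875, 143.86654663085938), 82.99872589111328) [[310.26898 213.47574]
 [453.06274 195.93965]
 [465.06763 293.69345]
 [322.27386 311.22955]]
[[ 656.    80.3  110. ]
 [ 692.4 -271.4  110. ]
 [ 452.8 -291.   110. ]
 [ 417.1   55.3  110. ]]
[240.23277722 353.51992085 240.34280067 348.12625923] [ 554.56106976 -106.69382344  110.        ]
cam-TCP [-69.35700259  23.02840879 -20.0369575 ] opt axis [ 0.25102744 -0.08377651 -0.96434782]
tool x -0.949941741952552 0.31242709052857626
```

Run:
```python
from h import *
env.move_pose([560,-110,460],[np.pi,0,2.147])
import pickle
env.sleep(.2)
m=viewer.camera_model("wrist"); im=viewer.get_image("wrist"); s=get_state()
pickle.dump(m,open("w1.pkl","wb")); cv2.imwrite("pics/w1.png",im[:,:,::-1]); print(s["time"],s["eef_pos"],s["orientation"],s["qpos"])
```

```text
3.0333 [ 560.05751147 -109.66438372  459.97940625] [-3.14156142e+00 -5.84914972e-05  2.14755119e+00] [-2.74935370e-01  3.38894130e-01  1.52842488e+00  1.57124257e-05
  1.27433823e+00 -8.51694825e-01]
```

View pics/w1.png

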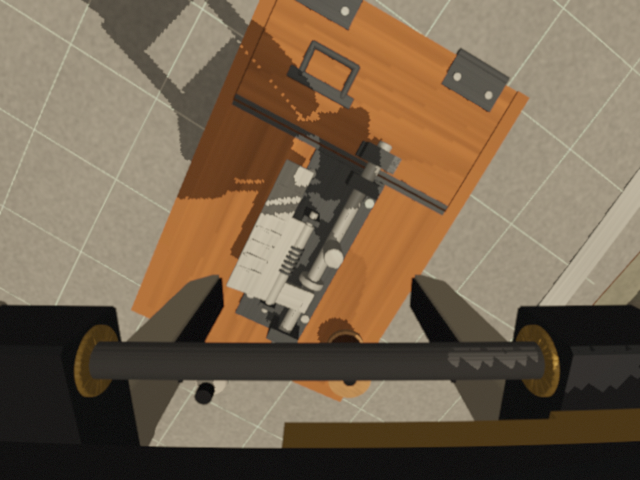

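The wrist view shows the knob as a bright disc near (333,259), the plate around (225–300, 200–300), the lid seam from (235,100) to (445,210), and the pawl near (292,297). I'll measure these on an enlarged crop.

Run:
```python
from h import *
import pickle
m=pickle.load(open("w1.pkl","rb")); im=cv2.imread("pics/w1.png")
x0,y0=220,140; cv2.imwrite("pics/c1.png",cv2.resize(im[y0:y0+200,x0:x0+200],None,fx=3,fy=3,interpolation=2)[:600])
th=np.radians(5.9); ex=np.array([np.cos(th),np.sin(th),0]); ey=np.array([-np.sin(th),np.cos(th),0]); o=np.array([554.5,-106.7,0])
def rep(n,p,z):
    P=plane(m,[p],z)[0]; d=P-o; print(n,P.round(1),"chest",round(d@ex,1),round(d@ey,1))
rep("knobtop",(333,259),170); rep("seamL",(235,101),110); rep("seamR",(444,210),110); rep("corner",(527,97),110)
```

```text
knobtop [ 581.  -117.4  170. ] chest 25.2 -13.4
seamL [444.2 -59.6 110. ] chest -104.9 58.2
seamR [654.4 -36.7 110. ] chest 106.6 59.3
corner [653.9  82.2 110. ] chest 118.3 177.7
```

View pics/c1.png

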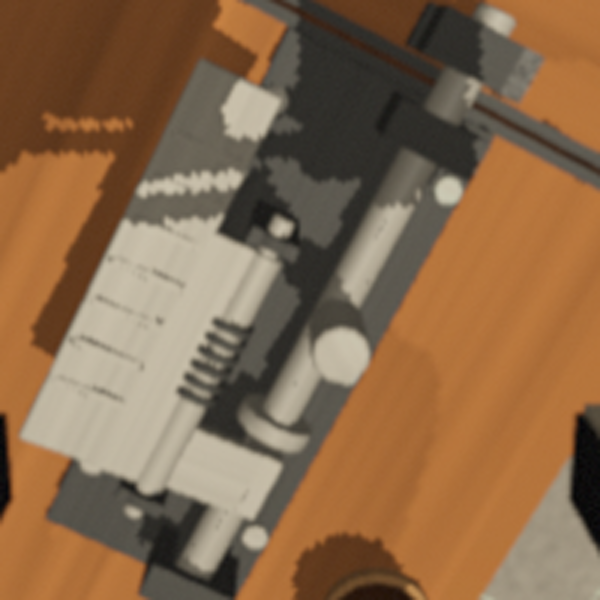

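```bash
cat >> h.py <<'E'
th=np.radians(6.0); ex=np.array([np.cos(th),np.sin(th),0]); ey=np.array([-np.sin(th),np.cos(th),0])
KN=np.array([581.1,-117.2,0]); b=np.radians(63); u=np.sin(b)*ex+np.cos(b)*ey
def st(n):
    s=get_state(); print(n,"t",round(s["time"],2),"w",round(s["gripper_width"],2),"ff",round(s["finger_force"],2),"F",s["contact_force"].round(1),"p",s["eef_pos"].round(1))
E
python3 - <<'E'
from h import *
T=KN-23*u; print(T)
env.move_l([T[0],T[1],400],rate=150); env.move_l([T[0],T[1],350.5],rate=80); env.sleep(.1); st("above")
hand.grasp(8); st("grasped")
cv2.imwrite("pics/s2.png",viewer.get_image("scene")[:,:,::-1][200:360,140:340]); cv2.imwrite("pics/w2.png",viewer.get_image("wrist")[:,:,::-1])
E
```

```text
[ 561.81057694 -129.72669781    0.        ]
above t 4.47 w 92.9 ff 0.0 F [-0.4 -0.1  0. ] p [ 561.9 -129.8  351.1]
grasped t 5.27 w 54.11 ff 8.0 F [15.1  5.8 -7.8] p [ 563.1 -129.1  350.7]
```

Run:
```python
import cv2,numpy as np
a=cv2.imread("pics/w2.png")[100:400,140:500]; s=cv2.resize(cv2.imread("pics/s2.png"),None,fx=2,fy=1.875)
cv2.imwrite("pics/v2.png",np.hstack([a,s]))
```

```text
(no output)
```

View pics/v2.png

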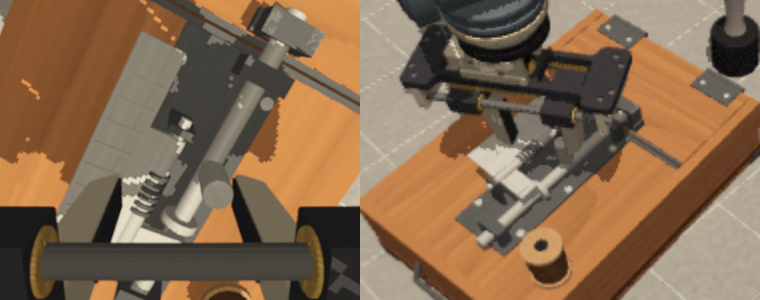

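The left crop shows finger B's tip against the knob's +x side, with the knob at crop (215,185). Finger A is over the inner half of the plate at about (105,185). The two fingers are coupled, so the width holds at 54 mm. I'll reopen, shift 5 mm outward and regrasp so A sits at mid-plate.

Run:
```python
from h import *
hand.gripper_open(); T=KN-28*u
env.move_l([T[0],T[1],350.5],rate=80); hand.grasp(8); st("regrasp")
p=get_state()["eef_pos"]
for h in (48,45,43):
    env.move_l([T[0],T[1],110+186+h],rate=40); env.sleep(.1); st(h)
```

```text
regrasp t 7.09 w 64.6 ff 8.0 F [13.1  9.3 -6.3] p [ 558.8 -131.5  350.5]
48 t 7.51 w 63.1 ff 8.0 F [13.5  6.9  3.1] p [ 559.5 -131.8  345.7]
45 t 7.86 w 63.22 ff 10.41 F [12.6  7.9  8. ] p [ 559.5 -131.8  343.3]
43 t 8.21 w 63.24 ff 9.82 F [10.2  8.5 12.6] p [ 559.4 -131.8  341.6]
```

Run:
```python
from h import *
T=KN-28*u
for h in (41,39,37.5):
    env.move_l([T[0],T[1],110+186+h],rate=40); env.sleep(.1); st(h)
im=viewer.get_image("scene")[:,:,::-1][200:350,150:350]
w=viewer.get_image("wrist")[:,:,::-1][100:400,140:500]
cv2.imwrite("pics/v3.png",np.hstack([w,cv2.resize(im,(400,300),interpolation=2)]))
```

```text
41 t 8.56 w 62.84 ff 8.85 F [10.4  5.8 11.8] p [ 559.5 -132.1  339.6]
39 t 8.91 w 61.53 ff 10.24 F [ 9.8  4.2 11.8] p [ 559.4 -132.3  337.8]
37.5 t 9.26 w 60.91 ff 10.53 F [ 7.5  3.4 13.9] p [ 559.3 -132.4  336.4]
```

View pics/v3.png

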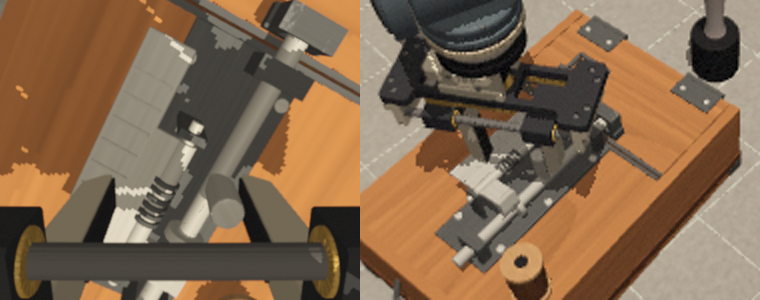

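The pawl is visibly raised, and the knob has started to give (width 63→61 mm) at a tip height of 40.4 mm above the chest top. Now I'll draw along chest −y.

Run:
```python
from h import *
T=KN-28*u
for d in (8,16,24,30,34):
    q=T-ey*d; env.move_l([q[0],q[1],110+186+37.5],rate=40); st(d)
env.sleep(.2); st("end")
im=viewer.get_image("scene")[:,:,::-1][200:350,150:350]
w=viewer.get_image("wrist")[:,:,::-1][100:400,140:500]
cv2.imwrite("pics/v4.png",np.hstack([w,cv2.resize(im,(400,300),interpolation=2)]))
```

```text
8 t 9.71 w 58.62 ff 12.42 F [13.   6.4 11.2] p [ 560.6 -140.1  336.4]
16 t 10.06 w 57.71 ff 13.22 F [15.4  7.6 10.6] p [ 561.6 -147.9  336.4]
24 t 10.41 w 57.96 ff 13.48 F [15.6  8.3 10.3] p [ 562.5 -155.8  336.4]
30 t 10.71 w 60.63 ff 13.78 F [11.6 20.1 14.2] p [ 562.8 -160.3  336.2]
34 t 10.96 w 64.84 ff 12.52 F [ 9.9 22.  15.2] p [ 563.  -164.1  335.9]
end t 11.16 w 64.42 ff 12.51 F [ 9.7 22.3 14.4] p [ 563.  -164.1  335.9]
```

View pics/v4.png

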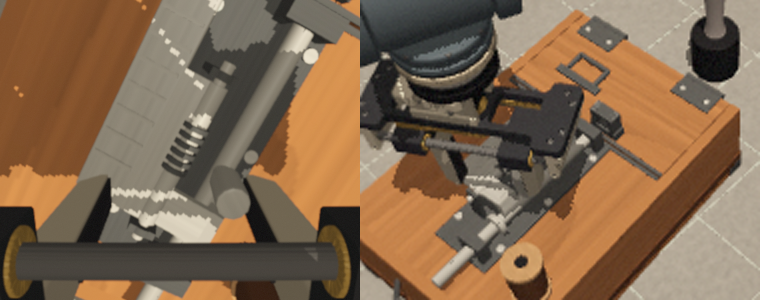

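The bolt has reached its stop: the y force rose to 22 N, the geometry gives about 31.4 mm of travel, and the bar end is clear of the keeper in the picture. I'll lift to release the catch while B stays at the knob, then open and retreat.

Run:
```python
from h import *
q=get_state()["eef_pos"]
env.move_l([q[0],q[1],351],rate=40); env.sleep(.3); st("up")
hand.gripper_open(); st("open")
p=get_state()["eef_pos"]
env.move_l([p[0],p[1],460],rate=120); 
env.move_pose([480,60,460],[np.pi,0,2.147]); env.sleep(.2); st("away")
import pickle
m=viewer.camera_model("wrist"); w=viewer.get_image("wrist"); pickle.dump(m,open("w5.pkl","wb"))
cv2.imwrite("pics/w5.png",w[:,:,::-1])
s=viewer.get_image("scene")[:,:,::-1]; cv2.imwrite("pics/s5.png",s)
cv2.imwrite("pics/v5.png",np.hstack([cv2.resize(s[230:340,170:290],(400,367),interpolation=2),cv2.resize(viewer.get_image("top")[:,:,::-1][190:320,300:500],(400,367),interpolation=2)]))
```

```text
up t 12.15 w 62.56 ff 8.0 F [12.7  9.8 -5.9] p [ 564.1 -162.8  351. ]
open t 12.85 w 92.8 ff 0.0 F [0.5 0.4 0.1] p [ 562.9 -164.1  351. ]
away t 15.06 w 92.87 ff 0.0 F [ 0.3 -1.9 -0. ] p [480.5  59.1 459.8]
```

View pics/v5.png

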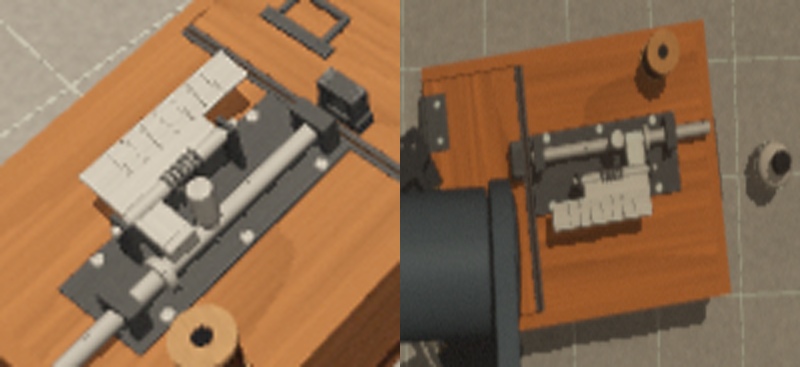

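The picture shows the bolt clear of the keeper, the collar beyond the pawl, the plate up, and the spool and dye standing. One last numeric check on knob travel before handing in.

Run:
```python
from h import *
m=viewer.camera_model("scene")
P=plane(m,[(170+198/3.333,230+187/3.336)],170)[0]; print(P,(P-KN)@ey,(P-KN)@ex)
t=viewer.camera_model("top"); Q=plane(t,[(300+(617-400)/2,190+138/2.823)],170)[0]; print(Q,(Q-KN)@ey,(Q-KN)@ex)
a=cv2.imread("pics/scene0.png")[230:340,170:290]; b_=cv2.imread("pics/s5.png")[230:340,170:290]
cv2.imwrite("pics/v6.png",np.hstack([cv2.resize(x,(400,367),interpolation=2) for x in (a,b_)]))
```

```text
[ 585.77785342 -148.8070776   170.        ] -31.92289954762048 1.3483883961901935
[ 583.40326829 -149.62050722  170.        ] -32.48366138932452 -1.0982150498804941
```

View pics/v6.png

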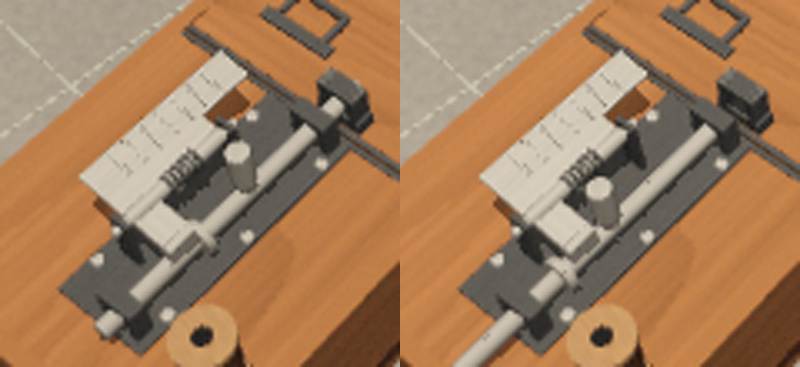

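Before and after match: the plate and pawl are back at rest height, the collar is now on the far side of the pawl, the knob has travelled about 32 mm, and the spool has not moved.

```bash
python3 -c "
from workcell import workorder
print(workorder.finish_job())"
```

```text
the job is handed in; nothing more can be done
None
```

The job is handed in: the bolt is drawn about 32 mm to its stop and out of the keeper, the catch has sprung up to lock it there, the lid was left shut, the spool and dye stand as before, and the hand is clear (about 15 s of the 32 s used).

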